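Put the wide scraper away in its slanted block and set the clamp

TASK

Take the wide-bladed scraper out of the drip stand and slide it blade first into the wide slot of the slanted block, keeping hold of it until its collar sits flush on the block. Then turn the clamp knob beside the block until its pointer points at the raised index rib, and let go. Leave the narrow scraper in the stand, and the petri dish and the vial where they are.

Things in the scene. Friction and masses are not known exactly. Their poses are not given: they have to be found in the camera images.
- wide_scraper: Scraper, 153 mm, 80 g, steel blade 4 mm (x) by 40 mm (y), z 0 to 75; collar 16 x 52 mm, z 75 to 83; grey handle 14 (x) x 24 mm (y), z 83 to 153: grip it across the 14 mm. Origin: middle of the blade's free end; z towards the handle. A half turn about z changes nothing. Starts upright in either bay of the stand, collar on its top, origin at z = 20 mm.
- narrow_scraper: The same in all but the blade, which is 22 mm wide; same axes. Stands in the other bay of the drip stand; to be left there.
- drip_stand: Fixed open aluminium stand, 90 (x) by 214 mm (y), top at z 95 mm; origin under its centre. Its 12 mm top plate has two through slots, 9 (x) by 46 mm (y), at y = +48 and -48 mm, where the scrapers hang, blade width along y. Which bay holds which scraper varies.
- fixture: Fixed unit of base plate, slanted block and clamp column; origin on the worktop, z up, -x its front (roughly to the robot's right). Plate x -85 to 45, y -73 to 197 mm, 12 mm thick; cheeks beside the block at y = -77 and 77, 81 mm high. Clamp column at x -40, y 150 mm, radius 36 mm, top at z 88 mm; a 20 mm spindle at z 55 joins it to the block.
- slot_block: White block, 50 x 140 x 95 mm (own x, y, z), fixed, leaning 30 degrees to the fixture's -x: its z is the slots' axis, up and out; its y is the fixture's. Origin: centre of its underside. Slots open at the top face (z 95; its centre about 108 mm above the worktop), 82 mm deep, 8 mm in x, 3 mm chamfers. A scraper goes in with z along z, width along y, either way round.
- wide_slot (a point): Centre of the mouth of the wide slot (8 by 46 mm), on the block's top face, at the block's y = -30 mm. Axes as slot_block.
- wide_home (a point): Point on the wide slot's axis, 75 mm below its mouth, where the blade's end (the scraper's origin) is when the collar is flush. Axes as slot_block.
- narrow_slot (a point): Centre of the mouth of the narrow slot (8 by 26 mm), at the block's y = +36 mm; stays empty, the wide blade does not fit. Axes as slot_block.
- clamp_knob (a joint): Angle of the clamp knob about the vertical, rad, growing counterclockwise seen from above, range 0 to 2.2. At 0 the pointer points along the fixture's +y (away from the block); at 1.57 along the fixture's -x, exactly at the index rib. It stays where it is left (friction about 0.06 N m).
- knob_top (a point): Centre of the top of the knob's black grip bar, on the axis, 124 mm above the worktop. Bar 12 mm thick, 40 mm long (along the pointer), z 94 to 124 mm, on a disc of 20 mm radius with top at 94 mm. Pointer: a nose on the disc and a white line on the bar's pointing half. Site axes: +y where the pointer points, x across the bar, z up.
- index_mark (a point): Top of the raised index rib (9 by 4 mm, dark steel) on the rim of the clamp column, 30.5 mm from the knob's axis towards the fixture's -x, 91.5 mm above the worktop.
- petri: Glass petri dish, 100 mm across, 18 mm high, origin under its centre; loose, to be left alone.
- vial: White vial, 26 mm across, 49 mm high, origin under its centre; loose, to be left alone.
Things that resemble listed ones, but are neither listed nor needed, are in the scene too. Leave any black or orange look-alike of the wide_scraper alone.

How it is judged:
On the way, in this order (a step that is already met when the one before it is completed fails the run):
1. the wide scraper is lifted out of the stand, held in the fingers (height (world z) of wide_scraper above 0.1 m and contact force between the fingers and wide_scraper above 1 N), for 0.1 s.
2. the wide scraper is home in the wide slot while still held (distance between wide_scraper and wide_home below 0.008 m and z of wide_scraper in the frame of slot_block below 0.0245 m and angle between the z axis of wide_scraper and the z axis of slot_block, either way round below 0.08 rad and contact force between the fingers and wide_scraper above 1 N), for 0.1 s.
3. the knob's pointer points at the index rib, the scraper still home (distance between wide_scraper and wide_home below 0.008 m and z of wide_scraper in the frame of slot_block below 0.0245 m and angle between the z axis of wide_scraper and the z axis of slot_block, either way round below 0.08 rad and value of joint clamp_knob between 1.401 and 1.741 rad), for 0.2 s.
At the end, for the whole second after the job is handed in: The wide scraper is home in the wide slot (end within 8 mm of home, at most 4.5 mm short, axis within 0.08 rad); the knob points at the rib within 0.17 rad, at rest; narrow scraper upright (0.2 rad) in its bay; it, the petri dish and the vial moved under 30 mm (all of step 3 and linear speed of wide_scraper below 0.02 m/s and velocity of joint clamp_knob between -0.05 and 0.05 rad/s and angle between narrow_scraper's own z axis and vertical below 0.2 rad and distance of each of narrow_scraper, petri, vial from where it was at the start of the episode below 0.03 m); the robot touches nothing.
It fails at once if the narrow scraper is moved from its place (over 30 mm) (distance of narrow_scraper from where it was at the start of the episode above 0.03 m).
It fails at once if the petri dish or the vial is moved (over 30 mm) (distance of any of petri, vial from where it was at the start of the episode above 0.03 m).
It also fails if it takes over 54 s, if anything falls off the work surface, if the arm or the gripper's body presses on something with over 40 N, if the wrist force passes 120 N, or if a joint passes its speed limit or range.

ROBOT

A 6-joint arm with a two-finger parallel gripper is mounted at the origin on a cart in front of the work surface, level with it; the furniture and walls round the work are solid. World frame = base frame: x ahead of the robot, y to its left, z up, the work surface at z = 0. Lengths are in m, angles in rad, forces in N, time in s.
With the tool pointing down it reaches from about 0.375 to 0.975 m from the base axis. Payload 3.8 kg.
Tool frame: the origin (TCP) lies on the mounting face of the last link; the fingertips stand 173 mm ahead of it and the grasp point (between the pads) lies 155 mm ahead of it; z points along the fingers, y is the line along which they close (so a half turn about z gives the same grasp; the last joint's range is limited). The gripper opens to 85 mm and grips with 20 to 120 N. Pads are 22 mm wide; open, the fingers measure 114 mm over their backs; the gripper's body (76 mm by 85 mm) begins 54 mm behind the grasp point. The pads swing forward as they close: fully open they stand 13 mm farther back than shut.
Start: joints at [1.231, 0.264, 1.604, -0, 1.274, -0.037], TCP at [0.201, 0.644, 0.405] pointing down, gripper open.
Joint ranges: [-2.63, 2.63], [-0.94, 2.18], [0.31, 2.57], [-1.31, 4.45], [0, 2.66], [-2.55, 2.55]. Speed limits (rad/s): [2.57, 2.57, 3.14, 3.14, 3.14, 3.14].

INTERFACE

Orientations are given as a rotation vector (axis times angle).
In Python, from workcell import bot gives the robot as it stands.
- The arm moves only by the tool drive_tool, never from a script. Its argument "increments" is a list of rows, each an object with "delta_pos": the shift along the tool's x, y, z in mm, a list of three; "turn": the turn about the tool's z in rad; "jaw": the opening, from -1 (shut) to 1 (fully open). A call has 1 to 8 rows; each row shifts and turns the commanded pose from where the row before left it, along the tool's axes as they then stand; what a row does not reach is not made up. A row lasts 1/12 s, in which the tool goes at most 41.7 mm and 7.16 degrees, less where a joint would pass 70% of its speed; a pose out of reach is approached as far as the arm can. A call is refused whole if a number of a shift passes 41.7 or a number of a turn 0.125, either way. A call with a gripper value outside its range is refused whole. The fingers move at their own pace and stop on an object; "grip_force" is the grip in N (left out, the last holds). Time passes only in rows, so rows that do not move let the fingers close. It gives the time, the measured TCP pose, the force, the opening and the grip force at its end, in the units of the state.
- bot.read_state(): the state, without advancing time (a new reading comes with each control period).
- bot.read_camera(name): name is "scene" or "top" or "wrist"; returns a dict with "pixels" (400x640x3 uint8, red, green, blue), "fovy" (degrees; the focal length in pixels is half the picture's height over the tangent of half this angle, whatever the lens; pixels are square), "cx", "cy" (the principal point, pixels), "camera_from_world" (4x4, takes a point from world to camera coordinates); the wrist camera has in their place "hand_eye" (4x4, takes a point from camera to tool coordinates, whose origin is the TCP and whose axes are the flange's). Camera axes: x right, y down, z forward; pixel columns grow to the right and rows downward; lengths in m; the calibration is good to about 2 mm. A picture is of the moment at which its call begins: read the wrist's pose just before it. There is no depth.
- bot.finish_job(): hands the job in; it is judged then, once.
The state is a dict: "time": time; "q": joint angles; "joint_vel": joint speeds; "joint_torque": joint torques, N m; "tool_pos": TCP position; "tcp_rot": TCP orientation; "wrist_force": force on the tool from outside, world axes, zero at the start; "torque": the same for the moment, N m; "width": opening from 0.0 (shut) to 1.0 (fully open); "grip_force": force on a finger pad.
Only numpy, scipy, OpenCV 4.12 (cv2) and the standard library are available. Lean on these libraries where they do the work, as an engineer would, in place of code of your own. Each camera call takes 0.05 s, during which the arm holds its last target. There are 200 camera calls.

## Working session

There is one attempt and no reset: what is moved stays moved. The work goes in short steps, Python scripts to look and compute and a tool call to move; the robot and the scene stay as the last step left them, time stands still between calls to the robot, and variables do not carry over. Pictures are saved under pics/ and viewed, at most 10 in all, crops included, and the job is handed in when it is done.

Besides the shell and the picture viewer there is one more tool, called after "Emit:" by a JSON object that holds its "method" and its "body", one argument or row to a line. drive_tool: Moves the arm, as the interface text tells. Its arguments: {"type":"object","properties":{"increments":{"type":"array"},"grip_force":{"type":"number"}},"required":["increments"]}

```bash
mkdir -p pics; python3 - <<'E'
from workcell import bot
import cv2,numpy as np,pickle
s=bot.read_state();print({k:np.round(v,3) for k,v in s.items()})
d={}
for n in("scene","top","wrist"):
    c=bot.read_camera(n);d[n]=c
    cv2.imwrite(f"pics/{n}0.png",c["pixels"][:,:,::-1]); print(n,c["fovy"],c["cx"],c["cy"],np.round(c.get("camera_from_world",c.get("hand_eye")),3).tolist())
pickle.dump(d,open("c0.pkl","wb"))
E
```

```text
{'time': np.float64(0.0), 'q': array([ 1.231,  0.265,  1.605, -0.   ,  1.274, -0.037]), 'joint_vel': array([-0.001, -0.001, -0.   , -0.001,  0.001,  0.001]), 'joint_torque': array([ 0.0000e+00, -5.1508e+01, -3.6733e+01, -0.0000e+00,  1.3000e-02,
        0.0000e+00]), 'tool_pos': array([0.201, 0.644, 0.403]), 'tcp_rot': array([-4.740e-01, -3.105e+00,  3.000e-03]), 'wrist_force': array([-0.209,  0.039,  0.237]), 'torque': array([-0.049,  0.032, -0.051]), 'grip_force': np.float64(0.0), 'width': np.float64(0.999)}
scene 47.09826320948881 321.9010823217172 196.38153725363557 [[0.589, -0.808, -0.017, -0.24], [-0.518, -0.361, -0.775, 0.381], [0.62, 0.465, -0.632, 0.654], [0.0, 0.0, 0.0, 1.0]]
top 57.074826417935064 315.23540658242104 199.69451748970394 [[0.027, -1.0, 0.003, 0.076], [-0.983, -0.027, -0.181, 0.543], [0.181, 0.002, -0.983, 0.847], [0.0, 0.0, 0.0, 1.0]]
wrist 71.97871244910633 317.0686379400512 203.84692621786039 [[0.001, -0.949, -0.315, 0.082], [1.0, 0.001, -0.0, 0.0], [0.001, -0.315, 0.949, 0.031], [0.0, 0.0, 0.0, 1.0]]
```

View pics/scene0.png

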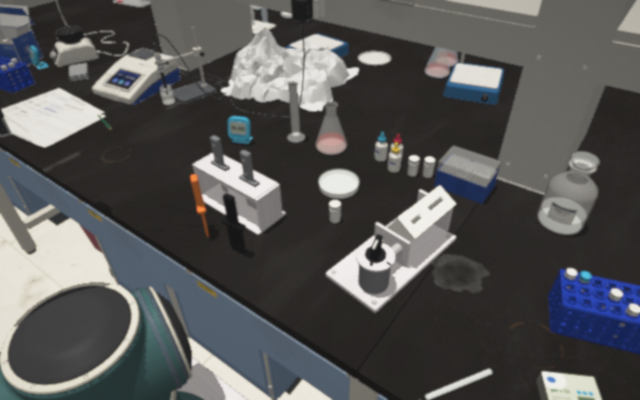

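View pics/top0.png

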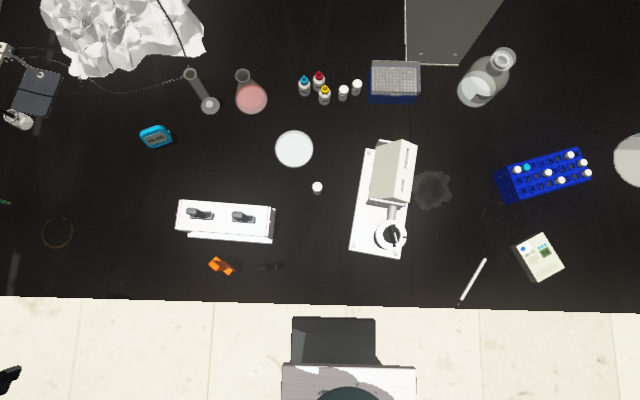

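```bash
cat > h.py <<'E'
import cv2,numpy as np,pickle
def crop(im,x,y,w,h,s):
    return cv2.resize(im[y:y+h,x:x+w,::-1],None,fx=s,fy=s,interpolation=cv2.INTER_CUBIC)
def grid(c,x,y,s,st=20):
    h,w=c.shape[:2]
    for u in range(-(-x//st)*st,x+int(w/s)+1,st):
        a=int((u+.5-x)*s);cv2.line(c,(a,0),(a,6),(0,0,255),1);cv2.putText(c,str(u),(a+2,12),0,.35,(0,0,255),1)
    for v in range(-(-y//st)*st,y+int(h/s)+1,st):
        a=int((v+.5-y)*s);cv2.line(c,(0,a),(6,a),(0,0,255),1);cv2.putText(c,str(v),(8,a+4),0,.35,(0,0,255),1)
    return c
def proj(c,P):
    T=c["camera_from_world"] if "camera_from_world" in c else c["T"]
    P=np.atleast_2d(P)@T[:3,:3].T+T[:3,3]
    f=200/np.tan(np.radians(c["fovy"]/2))
    return P[:,:2]/P[:,2:]*f+[c["cx"],c["cy"]]
E
python3 - <<'E'
from h import *
d=pickle.load(open("c0.pkl","rb"));t=d["top"]["pixels"];s=d["scene"]["pixels"]
A=grid(crop(t,340,130,100,145,4),340,130,4)
B=grid(crop(t,170,190,120,60,10/3),170,190,10/3)
C=grid(crop(s,185,130,114,108,3.5),185,130,3.5)
o=np.zeros((580,800,3),np.uint8);o[:,:400]=A;o[:B.shape[0],400:400+B.shape[1]]=B;o[200:200+C.shape[0],400:400+C.shape[1]]=C
cv2.imwrite("pics/m1.png",o)
A=grid(crop(s,320,175,145,140,4.2),320,175,4.2);cv2.imwrite("pics/m2.png",A)
E
```

```text
(no output)
```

View pics/m1.png

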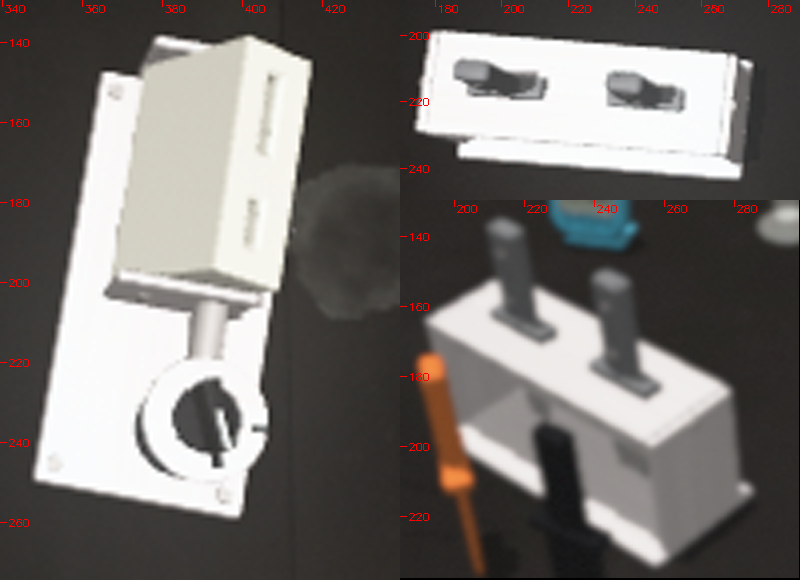

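View pics/m2.png

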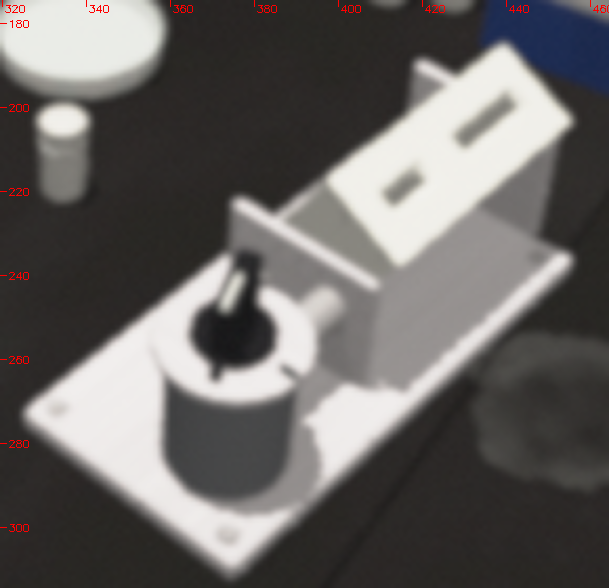

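```bash
python3 - <<'E'
from h import *
d=pickle.load(open("c0.pkl","rb"));s=d["scene"]["pixels"]
A=grid(crop(s,185,150,80,75,10),185,150,10,10)[:600]
A=np.clip(A.astype(float)*1.0,0,255).astype(np.uint8)
w=cv2.resize(d["wrist"]["pixels"][:,:,::-1],(320,200));A[:200,480:800]=w
cv2.imwrite("pics/m3.png",A)
# triangulate handle tops
from scipy.optimize import least_squares
def tri(pt,ps):
    r=least_squares(lambda X:np.r_[(proj(d["top"],X)-pt)[0],(proj(d["scene"],X)-ps)[0]],[.3,.2,.1]);return np.round(r.x,4),np.round(r.fun,1)
print("L",tri((191.5,210.5),((508-400)/3.5+184.5,(222-200)/3.5+129.5)))
print("R",tri((237.3,215),((611-400)/3.5+184.5,(273-200)/3.5+129.5)))
print("knob rib",tri((404,236.5),(288/4.2+319.5,371/4.2+174.5)))
print("column? top-plate corner",tri((346/1-0+(36-24)/4-3.5+0,249),(25/4.2+319.5,412/4.2+174.5)))
print("plate corner R",tri((240/4+339.5,517/4+129.5),(232/4.2+319.5,573/4.2+174.5)))
print("block far-left top",tri((251/4+339.5,38/4+129.5),(503/4.2+319.5,42/4.2+174.5)))
print("block far-right",tri((311/4+339.5,63/4+129.5),(574/4.2+319.5,122/4.2+174.5)))
print("block near-left",tri((217/4+339.5,268/4+129.5),(328/4.2+319.5,178/4.2+174.5)))
print("block near-right",tri((276/4+339.5,292/4+129.5),(400/4.2+319.5,266/4.2+174.5)))
E
```

```text
L (array([0.4884, 0.3461, 0.1756]), array([ 0.4, -0.4, -0.6,  0. ]))
R (array([0.4812, 0.2502, 0.1773]), array([ 0.3, -0.3, -0.5,  0. ]))
knob rib (array([ 0.454 , -0.1151,  0.0875]), array([ 0.2, -0.1, -0.2,  0. ]))
column? top-plate corner (array([0.4284, 0.0092, 0.0031]), array([ 1.1, -1. , -1.2,  0.2]))
plate corner R (array([ 0.4053, -0.1222,  0.0059]), array([-0.,  0.,  0., -0.]))
block far-left top (array([ 0.6759, -0.1065,  0.1212]), array([ 0.1, -0.1, -0.1,  0. ]))
block far-right (array([ 0.6722, -0.1495,  0.0929]), array([ 0.4, -0.3, -0.4,  0.1]))
block near-left (array([ 0.5396, -0.0849,  0.1206]), array([-0.1,  0.1,  0.1, -0. ]))
block near-right (array([ 0.5332, -0.1263,  0.093 ]), array([ 0.5, -0.4, -0.5,  0.2]))
```

View pics/m3.png

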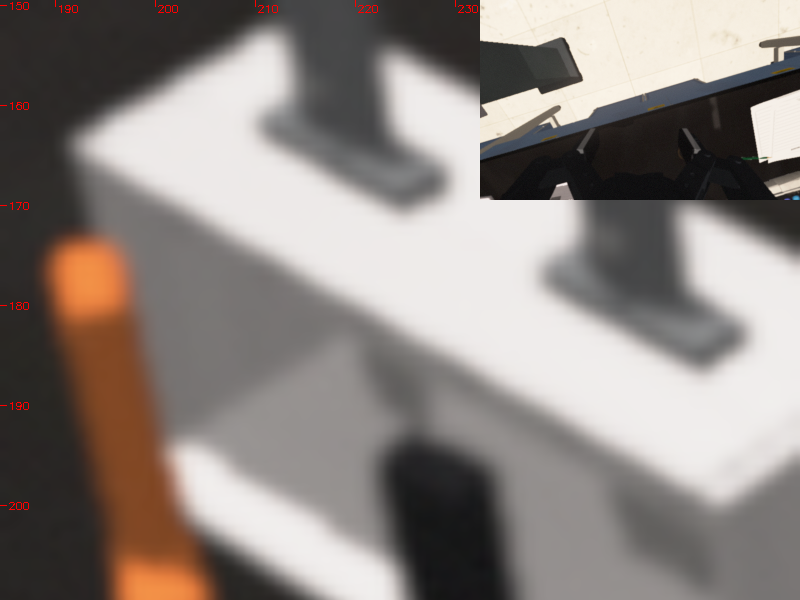

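```bash
python3 - <<'E'
from h import *
from scipy.optimize import least_squares
d=pickle.load(open("c0.pkl","rb"))
ang=np.arctan2(.4812-.4884,.2502-.3461) # dir of -y
u=np.array([.4884-.4812,.3461-.2502]);u/=np.linalg.norm(u);print("stand y dir",u)
for n,x,y in(("L",.4884,.3461),("R",.4812,.2502)):
  for hw in(.011,.020):
    print(n,hw,np.round(proj(d["scene"],[[x+s*hw*u[0],y+s*hw*u[1],z] for z in(.02,.05) for s in(1,-1)]),1).tolist())
# fixture fit: x,y,yaw
c=np.cos(np.pi/6);s_=np.sin(np.pi/6)
def F(p,P):
    P=np.atleast_2d(P);C,S=np.cos(p[2]),np.sin(p[2]);return np.c_[P[:,0]*C-P[:,1]*S+p[0],P[:,0]*S+P[:,1]*C+p[1],P[:,2]]
# block top centre at height .108: block origin z0: z0+.095*c=.108 ; x unknown bx
def pts(bx):
    q=[]
    for x,y in((.025,-.07),(-.025,-.07),(.025,.07),(-.025,.07)): q.append([bx+x*c-.095*s_, y, .108+x*s_])
    q+= [[-.0705,.15,.0915],[-.085,.197,.012],[.045,.197,.012]]
    return np.array(q)
T=np.array([[251/4+339.5,38/4+129.5],[311/4+339.5,63/4+129.5],[217/4+339.5,268/4+129.5],[276/4+339.5,292/4+129.5],[404,236.5],[240/4+339.5,517/4+129.5],[35/4+339.5,479/4+129.5]])
S=np.array([[503,42],[574,122],[328,178],[400,266],[288,371],[232,573],[25,412]])/4.2+[319.5,174.5]
def res(p,v=0):
    P=F(p,pts(p[3])); r=np.r_[proj(d["top"],P)-T,proj(d["scene"],P)-S]; return r if v else r.ravel()
r=least_squares(res,[.6,-.1,-1.6,0.0],loss="soft_l1")
print(r.x.round(4));print(res(r.x,1).round(1).tolist())
p=r.x;top=[p[3]-.095*s_,0,.108]
print("mouth",F(p,[top[0],-.03,.108]).round(4),"home",F(p,[top[0]+.075*s_,-.03,.108-.075*c]).round(4),"knob",F(p,[-.04,.15,.124]).round(4))
np.save("fix.npy",p)
E
```

```text
stand y dir [0.0748675  0.99719349]
L 0.011 [[222.5, 189.5], [228.4, 193.1], [220.5, 179.6], [226.6, 183.1]]
L 0.02 [[220.1, 188.0], [230.9, 194.5], [218.1, 178.1], [229.1, 184.6]]
R 0.011 [[249.5, 205.7], [256.1, 209.7], [248.0, 195.7], [254.6, 199.6]]
R 0.02 [[246.9, 204.1], [258.8, 211.3], [245.3, 194.1], [257.4, 201.2]]
[ 6.1200e-01 -7.0400e-02  1.4107e+00  4.0000e-04]
[[0.1, -0.4], [0.7, 0.2], [-0.4, 0.5], [1.1, -0.1], [1.0, 0.3], [0.8, 0.5], [0.2, 0.1], [0.2, 0.1], [-0.6, -0.3], [-0.3, 0.1], [-0.3, -0.3], [0.1, -0.8], [0.2, -1.4], [-0.8, -0.8]]
mouth [[ 0.6341 -0.1217  0.108 ]] home [[ 0.6401 -0.0847  0.043 ]] knob [[ 0.4575 -0.086   0.124 ]]
```

Emit:
{"method": "drive_tool", "body": {
  "increments": [
    {"delta_pos": [-32, -24.4, 0], "turn": 0, "jaw": 1},
    {"delta_pos": [-32, -24.4, 0], "turn": 0, "jaw": 1},
    {"delta_pos": [-32, -24.4, 0], "turn": 0, "jaw": 1},
    {"delta_pos": [-32, -24.4, 0], "turn": 0, "jaw": 1},
    {"delta_pos": [-32, -24.4, 0], "turn": 0, "jaw": 1},
    {"delta_pos": [-32, -24.4, 0], "turn": 0, "jaw": 1},
    {"delta_pos": [-32, -24.4, 0], "turn": 0, "jaw": 1},
    {"delta_pos": [-32, -24.4, 0], "turn": 0, "jaw": 1}
  ],
  "grip_force": 40
}}

```text
time: 0.82
tool_pos: [0.388, 0.3798, 0.4045]
tcp_rot: [-0.473, -3.106, 0.0]
wrist_force: [0.9, 0.6, -0.5]
width: 1.003
grip_force: 0.0
```

Emit:
{"method": "drive_tool", "body": {
  "increments": [
    {"delta_pos": [-32, -24.4, 0], "turn": 0, "jaw": 1},
    {"delta_pos": [-32, -24.4, 0], "turn": 0, "jaw": 1},
    {"delta_pos": [-32, -24.4, 0], "turn": 0, "jaw": 1},
    {"delta_pos": [-32, -24.4, 0], "turn": 0, "jaw": 1},
    {"delta_pos": [0, 0, 0], "turn": -0.115, "jaw": 1},
    {"delta_pos": [0, 0, 0], "turn": -0.114, "jaw": 1},
    {"delta_pos": [0, 0, 0], "turn": 0, "jaw": 1},
    {"delta_pos": [0, 0, 0], "turn": 0, "jaw": 1}
  ]
}}

```text
time: 1.48
tool_pos: [0.4805, 0.25, 0.4044]
tcp_rot: [-0.122, -3.139, 0.0]
wrist_force: [-0.2, 0.4, 0.5]
width: 1.003
grip_force: 0.0
```

```bash
cat >> h.py <<'E'
from workcell import bot
from scipy.spatial.transform import Rotation as Ro
def pose():
    s=bot.read_state();T=np.eye(4);T[:3,:3]=Ro.from_rotvec(s["tcp_rot"]).as_matrix();T[:3,3]=s["tool_pos"];return s,T
def wrist():
    s,T=pose();c=bot.read_camera("wrist");c["T"]=np.linalg.inv(T@c["hand_eye"]);return c,T
def show(s,T):
    print("t",round(float(s["time"]),2),"pos",s["tool_pos"].round(4),"yawx",np.degrees(np.arctan2(T[1,0],T[0,0])).round(2),"tilt",np.degrees(np.arccos(-T[2,2])).round(2),"F",s["wrist_force"].round(1),"w",round(float(s["width"]),3),"g",round(float(s["grip_force"]),1),"q",s["q"].round(2))
def todelta(T,target): return (T[:3,:3].T@(np.array(target)-T[:3,3])*1000).round(1)
E
python3 - <<'E'
from h import *
s,T=pose();show(s,T)
c,T=wrist();pickle.dump((c,T),open("w1.pkl","wb"))
print(proj(c,[[.4812,.2502,.173],[.4884,.3461,.173],[.4812,.2502,.103]]).round(1).tolist())
cv2.imwrite("pics/w1.png",grid(c["pixels"][:,:,::-1].copy(),0,0,1,40))
E
```

```text
t 1.48 pos [0.4805 0.25   0.4044] yawx 175.56 tilt 0.03 F [-0.2  0.4  0.5] w 1.003 g 0.0 q [ 0.43  0.01  1.89  0.    1.24 -1.06]
[[316.8, 223.5], [439.2, 223.4], [317.0, 197.5]]
```

View pics/w1.png

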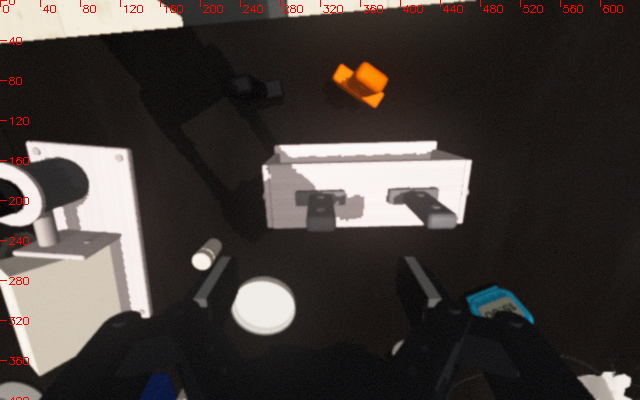

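Emit:
{"method": "drive_tool", "body": {
  "increments": [
    {"delta_pos": [-1.3, 3.1, 20], "turn": -0.014, "jaw": 1},
    {"delta_pos": [0, 0, 30], "turn": 0, "jaw": 1},
    {"delta_pos": [0, 0, 30], "turn": 0, "jaw": 1},
    {"delta_pos": [0, 0, 24.4], "turn": 0, "jaw": 1},
    {"delta_pos": [0, 0, 0], "turn": 0, "jaw": 1},
    {"delta_pos": [0, 0, 0], "turn": 0, "jaw": -1},
    {"delta_pos": [0, 0, 0], "turn": 0, "jaw": -1},
    {"delta_pos": [0, 0, 0], "turn": 0, "jaw": -1}
  ],
  "grip_force": 30
}}

```text
time: 2.2
tool_pos: [0.4829, 0.2541, 0.3027]
tcp_rot: [0.094, 3.137, 0.003]
wrist_force: [0.4, -0.5, 0.8]
width: 0.6
grip_force: 0.0
```

Emit:
{"method": "drive_tool", "body": {
  "increments": [
    {"delta_pos": [0, 0, 0], "turn": 0, "jaw": -1},
    {"delta_pos": [0, 0, 0], "turn": 0, "jaw": -1},
    {"delta_pos": [0, 0, 0], "turn": 0, "jaw": -1},
    {"delta_pos": [0, 0, 0], "turn": 0, "jaw": -1},
    {"delta_pos": [0, 0, 0], "turn": 0, "jaw": -1}
  ]
}}

```text
time: 2.62
tool_pos: [0.4827, 0.2536, 0.3021]
tcp_rot: [0.094, 3.138, 0.002]
wrist_force: [-0.7, -0.7, 6.2]
width: 0.281
grip_force: 35.8
```

Emit:
{"method": "drive_tool", "body": {
  "increments": [
    {"delta_pos": [0, 0, -10], "turn": 0, "jaw": -1},
    {"delta_pos": [0, 0, -20], "turn": 0, "jaw": -1},
    {"delta_pos": [0, 0, -20], "turn": 0, "jaw": -1},
    {"delta_pos": [0, 0, -20], "turn": 0, "jaw": -1},
    {"delta_pos": [0, 0, 0], "turn": 0, "jaw": -1},
    {"delta_pos": [0, 0, 0], "turn": 0, "jaw": -1}
  ]
}}

```text
time: 3.12
tool_pos: [0.4824, 0.2534, 0.3719]
tcp_rot: [0.094, 3.137, 0.002]
wrist_force: [-0.3, -0.8, -0.2]
width: 0.277
grip_force: 35.0
```

```bash
python3 - <<'E'
from h import *
s,T=pose();show(s,T)
c=bot.read_camera("scene");cv2.imwrite("pics/s2.png",grid(crop(c["pixels"],160,60,150,150,4),160,60,4))
E
```

```text
t 3.12 pos [0.4824 0.2534 0.3719] yawx 176.57 tilt 0.18 F [-0.3 -0.8 -0.2] w 0.277 g 35.0 q [ 0.44  0.04  1.92 -0.    1.18 -1.07]
```

View pics/s2.png

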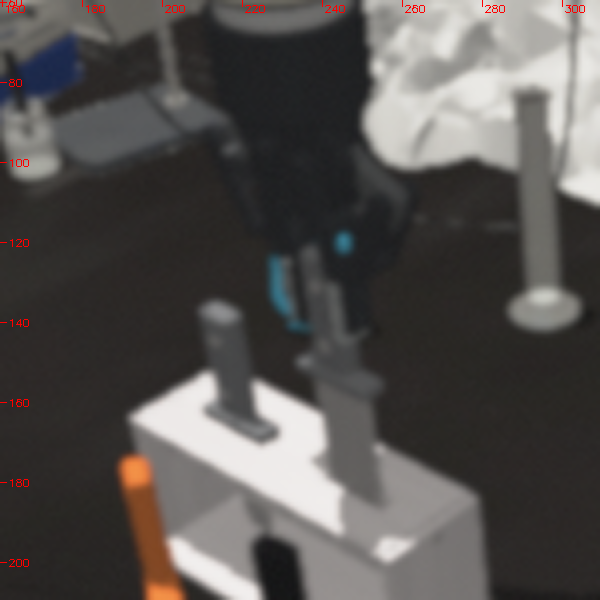

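Emit:
{"method": "drive_tool", "body": {
  "increments": [
    {"delta_pos": [-5, 0, 0], "turn": 0, "jaw": -1},
    {"delta_pos": [-8.3, 0, 0.3], "turn": 0, "jaw": -1},
    {"delta_pos": [-10.7, 0, 1.3], "turn": 0, "jaw": -1},
    {"delta_pos": [-10.7, 0, 2.1], "turn": 0, "jaw": -1},
    {"delta_pos": [-10.3, 0, 3.1], "turn": 0, "jaw": -1},
    {"delta_pos": [-10.1, 0, 4], "turn": 0, "jaw": -1},
    {"delta_pos": [-9.7, 0, 4.8], "turn": 0, "jaw": -1},
    {"delta_pos": [-3.7, 0, 2.2], "turn": 0, "jaw": -1}
  ]
}}

```text
time: 3.83
tool_pos: [0.552, 0.2488, 0.3512]
tcp_rot: [-0.095, -3.14, 0.001]
wrist_force: [-3.2, -0.8, 1.4]
width: 0.27
grip_force: 35.8
```

```bash
python3 - <<'E'
from h import *
s,T=pose();show(s,T)
c=bot.read_camera("scene");A=grid(crop(c["pixels"],200,80,100,130,4.4),200,80,4.4)
c,T=wrist();B=crop(c["pixels"],220,130,90*2,130*2,2.0)
o=np.zeros((572,800,3),np.uint8);o[:,:440]=A;o[:520,440:800]=B
cv2.imwrite("pics/s3.png",o)
E
```

```text
t 3.83 pos [0.552  0.2488 0.3512] yawx 176.54 tilt 0.05 F [-3.2 -0.8  1.4] w 0.27 g 35.8 q [ 0.38  0.17  1.82 -0.    1.15 -1.13]
```

View pics/s3.png

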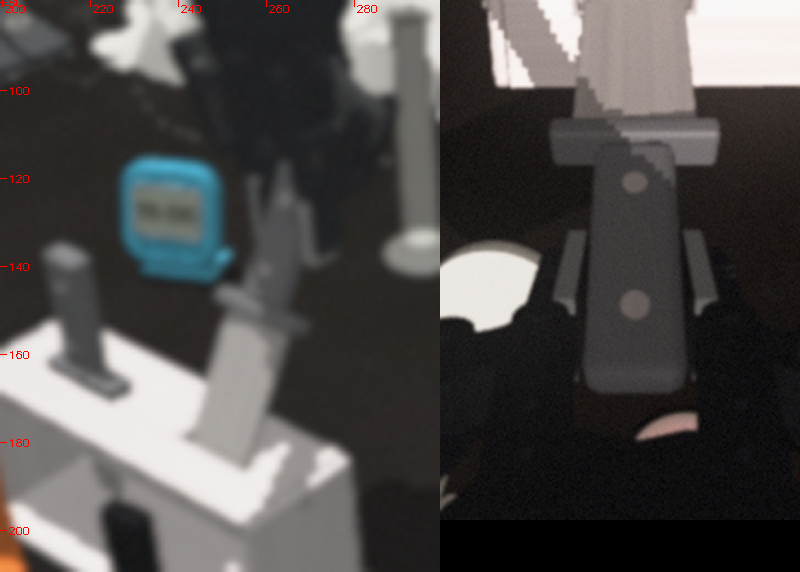

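Emit:
{"method": "drive_tool", "body": {
  "increments": [
    {"delta_pos": [0, 0, -10], "turn": 0, "jaw": -1},
    {"delta_pos": [0, 0, -25], "turn": 0, "jaw": -1},
    {"delta_pos": [0, 0, -25], "turn": 0, "jaw": -1},
    {"delta_pos": [0, 0, 0], "turn": 0, "jaw": -1},
    {"delta_pos": [0, 0, 0], "turn": 0, "jaw": -1}
  ]
}}

```text
time: 4.35
tool_pos: [0.5512, 0.2497, 0.4166]
tcp_rot: [0.093, 3.132, 0.005]
wrist_force: [-1.0, 0.4, -1.6]
width: 0.278
grip_force: 35.6
```

```bash
python3 - <<'E'
from h import *
from scipy.optimize import least_squares
s,T=pose();show(s,T)
c,T=wrist();pickle.dump((c,T),open("w2.pkl","wb"))
cs=bot.read_camera("scene");pickle.dump(cs,open("s2.pkl","wb"))
k=dict(c);k["T"]=np.linalg.inv(c["hand_eye"])
def P(p,s,n,y=0):
    th,sg,x0=p;a=np.array([-np.sin(th),0,-np.cos(th)]);nn=np.array([np.cos(th),0,-np.sin(th)])
    return np.array([x0,y,.153])+(s-sg)*a+n*nn
obs=[(.075,.008,189),(.083,-.008,212.5)]
for last in((.153,-.007,326),(.153,.007,326),(.153,.007,319)):
  for x0 in(0,-.002):
    r=least_squares(lambda q:[(proj(k,P([q[0],q[1],x0],s_,n))[0,1]-v)/1 for s_,n,v in obs+[last]],[.55,.128])
    print(last,x0,np.degrees(r.x[0]).round(1),r.x[1].round(4),r.fun.round(1),"tip px",proj(k,P([*r.x,x0],0,.002)).round(0))
A=grid(crop(c["pixels"],220,40,180,290,2),220,40,2)
B=grid(crop(cs["pixels"],200,60,100,130,4.4),200,60,4.4)
o=np.zeros((580,800,3),np.uint8);o[:,:360]=A;o[:572,360:800]=B
cv2.imwrite("pics/s4.png",o)
E
```

```text
t 4.35 pos [0.5512 0.2497 0.4166] yawx 176.59 tilt 0.48 F [-1.   0.4 -1.6] w 0.278 g 35.6 q [ 0.38  0.12  1.75 -0.    1.26 -1.13]
(0.153, -0.007, 326) 0 31.9 0.1326 [-1.1  1.1  0. ] tip px [[317. 126.]]
(0.153, -0.007, 326) -0.002 33.1 0.1341 [-1.   0.9  0. ] tip px [[317. 124.]]
(0.153, 0.007, 326) 0 36.1 0.1296 [-1.1  1.   0. ] tip px [[317. 118.]]
(0.153, 0.007, 326) -0.002 37.1 0.1313 [-0.9  0.8  0. ] tip px [[317. 117.]]
(0.153, 0.007, 319) 0 32.9 0.1319 [-1.1  1.1  0. ] tip px [[317. 124.]]
(0.153, 0.007, 319) -0.002 33.8 0.1336 [-1.   0.9  0. ] tip px [[317. 123.]]
```

View pics/s4.png

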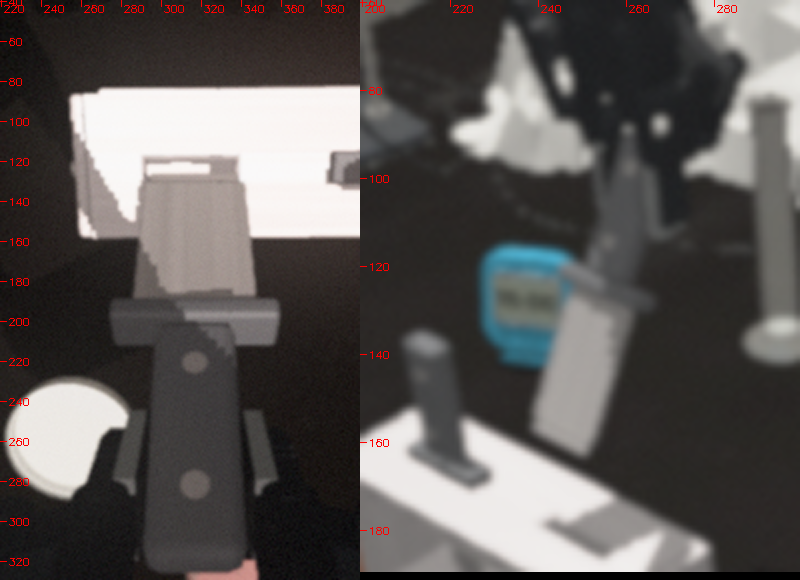

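```bash
python3 - <<'E'
from h import *
from scipy.optimize import least_squares
c,T=pickle.load(open("w2.pkl","rb"));cs=pickle.load(open("s2.pkl","rb"))
k=dict(c);k["T"]=np.linalg.inv(c["hand_eye"])
def P(p,s,n,y=0):
    th,sg,x0,y0=p;a=np.array([-np.sin(th),0,-np.cos(th)]);nn=np.array([np.cos(th),0,-np.sin(th)])
    return np.array([x0,y0+y,.153])+(s-sg)*a+n*nn
W=lambda X:T[:3,:3]@X+T[:3,3]
def f(p,nn,ws=1):
    r=[*(proj(k,P(p,0,.002))[0]-[315.7,130.5]),proj(k,P(p,.075,.008))[0,1]-189,proj(k,P(p,.083,-.008))[0,1]-212,proj(k,P(p,.153,nn))[0,1]-326]
    sc=np.array([proj(cs,W(P(p,0,0,y)))[0] for y in(.02,-.02)])
    if sc[0,0]>sc[1,0]: sc=sc[::-1]
    return np.r_[r,ws*(sc-[[239.1,157.3],[251.8,164.1]]).ravel()]
for nn in(-.007,.007):
  for ws in(1,.01):
    r=least_squares(f,[.55,.13,0,0],args=(nn,ws));p=r.x
    print(nn,ws,np.degrees(p[0]).round(2),p[1:].round(4),r.fun.round(1),"tip world",W(P(p,0,0)).round(4),"tip tool",P(p,0,0).round(4))
E
```

```text
-0.007 1 29.6 [ 0.1313  0.0022 -0.0005] [ 0.3 -1.2 -0.9  2.2 -0.8  0.8 -0.7  1.1 -0.8] tip world [0.4863 0.254  0.1489] tip tool [ 0.0671 -0.0005  0.2672]
-0.007 0.01 28.66 [ 0.1294  0.0045 -0.0008] [ 0.  -0.4 -1.3  2.2 -0.4  0.  -0.   0.  -0. ] tip world [0.4869 0.2537 0.1496] tip tool [ 0.0665 -0.0008  0.2665]
0.007 1 30.45 [ 0.1254  0.0051 -0.0012] [-0.6 -2.8  0.6  4.3 -2.7  0.1 -2.6  0.4 -2.7] tip world [0.4847 0.2534 0.155 ] tip tool [ 0.0687 -0.0012  0.2611]
0.007 0.01 26.75 [ 0.115   0.0159 -0.0007] [-0.  -1.1 -1.9  4.  -0.8 -0.  -0.   0.  -0.1] tip world [0.4857 0.2538 0.1604] tip tool [ 0.0677 -0.0007  0.2557]
```

Emit:
{"method": "drive_tool", "body": {
  "increments": [
    {"delta_pos": [-4, -19, 0], "turn": 0, "jaw": -1},
    {"delta_pos": [-8.1, -37.9, 0], "turn": 0, "jaw": -1},
    {"delta_pos": [-8.1, -37.9, 0], "turn": 0, "jaw": -1},
    {"delta_pos": [-8.1, -37.9, 0], "turn": 0, "jaw": -1},
    {"delta_pos": [-8.1, -37.9, 0], "turn": 0, "jaw": -1},
    {"delta_pos": [-8.1, -37.9, 0], "turn": 0, "jaw": -1},
    {"delta_pos": [-8.1, -37.9, 0], "turn": 0, "jaw": -1},
    {"delta_pos": [-8.1, -37.9, 0], "turn": 0, "jaw": -1}
  ],
  "grip_force": 40
}}

```text
time: 5.12
tool_pos: [0.5934, -0.0399, 0.411]
tcp_rot: [-0.094, -3.138, -0.0]
wrist_force: [0.9, 0.1, -1.0]
width: 0.275
grip_force: 39.8
```

Emit:
{"method": "drive_tool", "body": {
  "increments": [
    {"delta_pos": [-8.1, -37.9, 0], "turn": 0, "jaw": -1},
    {"delta_pos": [-8.1, -37.9, 0], "turn": 0, "jaw": -1},
    {"delta_pos": [-8.1, -37.9, 0], "turn": 0, "jaw": -1},
    {"delta_pos": [-8.1, -37.9, 0], "turn": 0, "jaw": -1},
    {"delta_pos": [-4, -19, 0], "turn": 0, "jaw": -1},
    {"delta_pos": [0, 0, 0], "turn": 0.12, "jaw": -1},
    {"delta_pos": [0, 0, 0], "turn": 0.12, "jaw": -1},
    {"delta_pos": [0, 0, 0], "turn": 0.12, "jaw": -1}
  ]
}}

```text
time: 5.78
tool_pos: [0.6197, -0.2115, 0.4104]
tcp_rot: [-0.665, -3.067, -0.001]
wrist_force: [-0.4, 0.2, -0.1]
width: 0.273
grip_force: 39.9
```

Emit:
{"method": "drive_tool", "body": {
  "increments": [
    {"delta_pos": [0, 0, 0], "turn": 0.12, "jaw": -1},
    {"delta_pos": [0, 0, 0], "turn": 0.12, "jaw": -1},
    {"delta_pos": [0, 0, 0], "turn": 0.12, "jaw": -1},
    {"delta_pos": [0, 0, 0], "turn": 0.12, "jaw": -1},
    {"delta_pos": [0, 0, 0], "turn": 0.12, "jaw": -1},
    {"delta_pos": [0, 0, 0], "turn": 0.12, "jaw": -1},
    {"delta_pos": [0, 0, 0], "turn": 0.12, "jaw": -1},
    {"delta_pos": [0, 0, 0], "turn": 0.12, "jaw": -1}
  ]
}}

```text
time: 6.45
tool_pos: [0.6197, -0.2104, 0.4106]
tcp_rot: [-2.005, -2.415, 0.001]
wrist_force: [-0.4, 0.5, -0.9]
width: 0.277
grip_force: 39.9
```

Emit:
{"method": "drive_tool", "body": {
  "increments": [
    {"delta_pos": [0, 0, 0], "turn": 0.12, "jaw": -1},
    {"delta_pos": [0, 0, 0], "turn": 0.12, "jaw": -1},
    {"delta_pos": [0, 0, 0], "turn": 0.112, "jaw": -1},
    {"delta_pos": [0, 0, 0], "turn": 0, "jaw": -1},
    {"delta_pos": [0, 0, 0], "turn": 0, "jaw": -1},
    {"delta_pos": [0, 0, 0], "turn": 0, "jaw": -1}
  ]
}}

```text
time: 6.95
tool_pos: [0.6199, -0.2106, 0.4115]
tcp_rot: [-2.389, -2.038, 0.001]
wrist_force: [-0.0, -0.4, -0.1]
width: 0.277
grip_force: 39.9
```

```bash
python3 - <<'E'
from h import *
s,T=pose();show(s,T)
c,T=wrist();cs=bot.read_camera("scene");ct=bot.read_camera("top");pickle.dump((c,T,cs,ct),open("w3.pkl","wb"))
d=pickle.load(open("c0.pkl","rb"))
p=np.load("fix.npy")
C,S=np.cos(p[2]),np.sin(p[2])
def F(P):
    P=np.atleast_2d(P);return np.c_[P[:,0]*C-P[:,1]*S+p[0],P[:,0]*S+P[:,1]*C+p[1],P[:,2]]
bx=p[3]-.0475
q=F([[bx+x*.866,-.03+y,.108+x*.5] for x,y in((.004,.023),(.004,-.023),(-.004,-.023),(-.004,.023))])
print("c0 top",proj(d["top"],q).round(1).tolist(),"c0 scene",proj(d["scene"],q).round(1).tolist())
print("wrist",proj(c,q).round(1).tolist())
im=c["pixels"][:,:,::-1].copy()
A=grid(crop(c["pixels"],180,30,210,250,2.2),180,30,2.2)
B=grid(crop(cs["pixels"],385,90,85,140,4),385,90,4)
o=np.zeros((560,802,3),np.uint8);o[:550,:462]=A;o[:560,462:802]=B
cv2.imwrite("pics/s5.png",o[:,:800])
E
```

```text
t 6.95 pos [ 0.6199 -0.2106  0.4115] yawx 80.94 tilt 0.08 F [-0.  -0.4 -0.1] w 0.277 g 39.9 q [-0.37  0.22  1.64 -0.    1.28 -0.21]
c0 top [[405.2, 167.1], [408.0, 148.3], [410.5, 149.4], [407.7, 168.1]] c0 scene [[428.3, 206.6], [441.5, 196.1], [444.1, 199.1], [430.9, 209.8]]
wrist [[293.7, 98.4], [343.8, 98.5], [343.1, 106.6], [294.2, 106.5]]
```

View pics/s5.png

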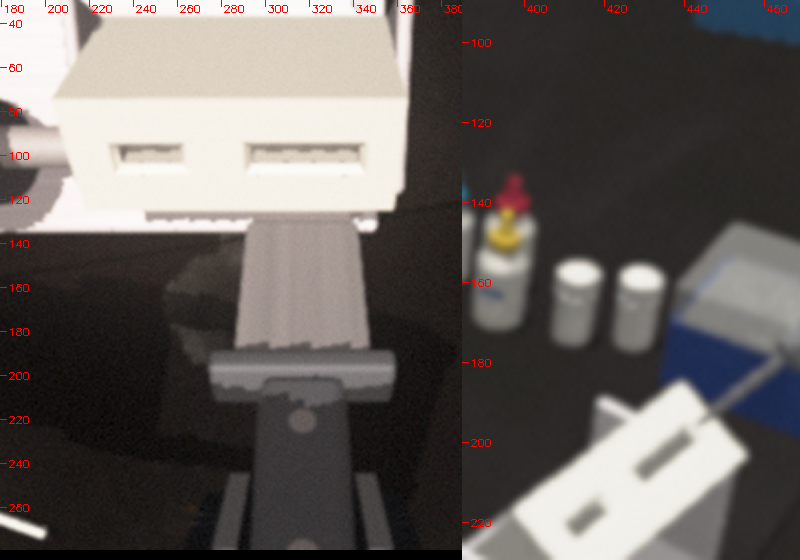

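Emit:
{"method": "drive_tool", "body": {
  "increments": [
    {"delta_pos": [3.2, 1.9, -1.9], "turn": 0, "jaw": -1},
    {"delta_pos": [6.25, 0, 10.8], "turn": 0, "jaw": -1},
    {"delta_pos": [6.25, 0, 10.8], "turn": 0, "jaw": -1},
    {"delta_pos": [6.25, 0, 10.8], "turn": 0, "jaw": -1},
    {"delta_pos": [0, 0, 0], "turn": 0, "jaw": -1},
    {"delta_pos": [0, 0, 0], "turn": 0, "jaw": -1}
  ]
}}

```text
time: 7.6
tool_pos: [0.625, -0.1884, 0.3796]
tcp_rot: [-2.389, -2.035, 0.003]
wrist_force: [0.7, -0.2, -0.1]
width: 0.278
grip_force: 39.9
```

Emit:
{"method": "drive_tool", "body": {
  "increments": [
    {"delta_pos": [2, 0, 3.5], "turn": 0, "jaw": -1},
    {"delta_pos": [2, 0, 3.5], "turn": 0, "jaw": -1},
    {"delta_pos": [2, 0, 3.5], "turn": 0, "jaw": -1},
    {"delta_pos": [2, 0, 3.5], "turn": 0, "jaw": -1},
    {"delta_pos": [0, 0, 0], "turn": 0, "jaw": -1},
    {"delta_pos": [0, 0, 0], "turn": 0, "jaw": -1}
  ]
}}

```text
time: 8.1
tool_pos: [0.627, -0.184, 0.3734]
tcp_rot: [2.386, 2.031, -0.002]
wrist_force: [-6.2, -7.9, 14.4]
width: 0.272
grip_force: 42.5
```

Emit:
{"method": "drive_tool", "body": {
  "increments": [
    {"delta_pos": [-3, 0, -5.2], "turn": 0, "jaw": -1},
    {"delta_pos": [-3, 0, -5.2], "turn": 0, "jaw": -1},
    {"delta_pos": [0, 0, 0], "turn": 0, "jaw": -1},
    {"delta_pos": [0, 0, 0], "turn": 0, "jaw": -1}
  ]
}}

```text
time: 8.43
tool_pos: [0.6259, -0.1874, 0.3784]
tcp_rot: [2.393, 2.035, 0.001]
wrist_force: [0.3, 0.6, -1.6]
width: 0.269
grip_force: 40.0
```

```bash
python3 - <<'E'
from h import *
s,T=pose();show(s,T)
c,T=wrist();pickle.dump((c,T),open("w4.pkl","wb"))
g=c["pixels"].mean(2)
for v in range(84,150,2): print(v,g[v,274:366:3].astype(int))
print("u",list(range(274,366,3)))
E
```

```text
t 8.43 pos [ 0.6259 -0.1874  0.3784] yawx 80.75 tilt 0.03 F [ 0.3  0.6 -1.6] w 0.269 g 40.0 q [-0.33  0.24  1.68  0.    1.22 -0.17]
84 [209 212 210 210 209 210 210 208 207 208 208 207 207 207 209 207 208 207
 207 207 209 207 206 206 208 205 207 208 205 216 238]
86 [207 209 210 209 209 209 210 210 210 210 209 211 209 209 209 208 210 209
 209 208 208 208 208 210 205 207 205 205 207 212 236]
88 [209 208 208 208 210 210 211 210 210 210 208 208 208 211 208 210 207 206
 207 208 207 207 205 208 208 207 208 205 205 208 233]
90 [210 209 208 209 209 208 208 210 209 209 209 209 210 209 209 207 209 207
 207 206 204 206 207 208 206 203 208 205 206 205 228]
92 [211 209 208 208 209 209 209 210 210 209 208 211 210 209 211 210 206 209
 208 208 209 207 207 207 206 206 208 206 207 204 223]
94 [211 207 208 209 210 208 210 207 207 211 209 206 210 208 210 210 205 207
 206 206 206 208 205 208 207 206 205 206 207 204 215]
96 [211 206 209 208 207 212 208 209 209 206 209 210 209 209 208 209 207 208
 207 207 207 208 204 208 206 208 205 206 206 204 210]
98 [211 207 209 210 210 210 211 209 211 209 208 210 210 20
[... 2804 characters left out ...]
9 240 239 238 165]
142 [241 239 241 241 241 229 163 162 159 154 155 162 162 159 160 157 159 160
 162 158 158 151 155 213 239 239 239 239 239 234 126]
144 [240 240 240 239 241 227 161 160 158 154 157 161 162 158 158 154 156 158
 159 158 157 151 151 206 240 239 240 239 240 174  56]
146 [241 240 241 240 240 223 164 159 157 153 158 161 161 155 161 157 157 155
 159 161 160 154 151 206 239 240 240 238 239 103  39]
148 [240 239 240 240 240 221 162 160 159 152 158 164 160 158 158 159 156 155
 157 158 156 150 150 193 239 240 239 239 237  81  39]
u [274, 277, 280, 283, 286, 289, 292, 295, 298, 301, 304, 307, 310, 313, 316, 319, 322, 325, 328, 331, 334, 337, 340, 343, 346, 349, 352, 355, 358, 361, 364]
```

Emit:
{"method": "drive_tool", "body": {
  "increments": [
    {"delta_pos": [2.2, 0, -1.25], "turn": 0, "jaw": -1},
    {"delta_pos": [2, 0, 3.5], "turn": 0, "jaw": -1},
    {"delta_pos": [2, 0, 3.5], "turn": 0, "jaw": -1},
    {"delta_pos": [2, 0, 3.5], "turn": 0, "jaw": -1},
    {"delta_pos": [0, 0, 0], "turn": 0, "jaw": -1},
    {"delta_pos": [0, 0, 0], "turn": 0, "jaw": -1}
  ]
}}

```text
time: 8.98
tool_pos: [0.6271, -0.1817, 0.3743]
tcp_rot: [2.386, 2.032, -0.005]
wrist_force: [-7.8, -9.2, 18.8]
width: 0.278
grip_force: 43.2
```

```bash
cat >> h.py <<'E'
def rep():
    s,T=pose();show(s,T);F=T[:3,:3].T@s["wrist_force"]
    print("F tool",F.round(1),"axial up",(-F[0]*.5-F[2]*.866).round(1),"n",(F[0]*.866-F[2]*.5).round(1))
E
python3 -c "
from h import *
rep()"
```

```text
t 8.98 pos [ 0.6271 -0.1817  0.3743] yawx 80.85 tilt 0.46 F [-7.8 -9.2 18.8] w 0.278 g 43.2 q [-0.32  0.24  1.69 -0.01  1.21 -0.16]
F tool [-10.5  -6.2 -18.8] axial up 21.5 n 0.3
```

Emit:
{"method": "drive_tool", "body": {
  "increments": [
    {"delta_pos": [-3, 0, -5.2], "turn": 0, "jaw": -1},
    {"delta_pos": [-4.2, -2.5, -4.5], "turn": 0, "jaw": -1},
    {"delta_pos": [0, 0, 0], "turn": 0, "jaw": -1},
    {"delta_pos": [2, 0, 3.5], "turn": 0, "jaw": -1},
    {"delta_pos": [2, 0, 3.5], "turn": 0, "jaw": -1},
    {"delta_pos": [2, 0, 3.5], "turn": 0, "jaw": -1},
    {"delta_pos": [0, 0, 0], "turn": 0, "jaw": -1},
    {"delta_pos": [0, 0, 0], "turn": 0, "jaw": -1}
  ]
}}

```text
time: 9.65
tool_pos: [0.6245, -0.1826, 0.3732]
tcp_rot: [2.386, 2.032, -0.006]
wrist_force: [-8.5, -10.2, 19.5]
width: 0.273
grip_force: 43.5
```

```bash
python3 -c "
from h import *
rep()"
```

```text
t 9.65 pos [ 0.6245 -0.1826  0.3732] yawx 80.85 tilt 0.48 F [ -8.5 -10.2  19.5] w 0.273 g 43.5 q [-0.32  0.24  1.7  -0.01  1.2  -0.16]
F tool [-11.5  -6.7 -19.5] axial up 22.6 n -0.3
```

```bash
python3 - <<'E'
from h import *
c,T=wrist();pickle.dump((c,T),open("w5.pkl","wb"))
g=c["pixels"].astype(float).mean(2)
for v in range(118,150): print(v,g[v,278:300].astype(int),g[v,316:322].mean().round(),g[v,336:354].astype(int))
print("block top edge",[ (u,int(np.argmax(g[90:140,u]>230)+90)) for u in(270,360)])
cs=bot.read_camera("scene");pickle.dump(cs,open("s5.pkl","wb"))
E
```

```text
118 [240 241 240 240 240 240 240 239 240 240 241 240 240 241 240 240 241 239
 239 240 240 239] 240.0 [239 239 239 239 239 239 239 239 239 239 239 240 239 240 240 240 240 240]
119 [240 240 241 241 239 240 240 240 241 240 241 241 239 239 239 240 239 240
 239 240 239 238] 240.0 [240 240 240 239 240 239 239 239 238 239 240 240 239 240 239 240 239 240]
120 [240 240 240 240 240 239 240 240 239 240 241 240 240 239 240 240 240 240
 241 241 239 240] 240.0 [239 240 240 239 239 239 240 239 240 239 238 239 239 240 239 239 238 238]
121 [240 240 240 240 240 240 240 240 240 240 239 240 240 240 239 241 240 239
 239 239 239 239] 238.0 [237 238 239 238 239 239 239 239 239 240 239 241 239 240 238 239 239 239]
122 [239 240 240 239 240 241 239 240 241 241 240 240 240 239 239 237 236 236
 237 236 235 235] 223.0 [224 232 237 238 239 240 239 240 238 239 239 239 239 239 239 239 239 239]
123 [239 240 240 240 240 240 241 239 240 240 239 239 239 239 234 226 217 217
 215 213 210 211] 189.0 [191 209 230 239 239 239 240 239 239 239 240 239 239 240 239 240 239 239]
124 [239 240 241 239 239 241 239 240 240 240 239 2
[... 3839 characters left out ...]
9 235 215 176 163 163 163 158 160 158
 160 159 156 153] 158.0 [153 152 153 152 153 154 167 209 235 238 239 239 239 238 239 238 239 238]
147 [240 240 240 239 239 239 239 240 239 232 206 172 164 163 164 160 160 159
 158 158 155 154] 158.0 [154 154 150 153 153 151 161 205 235 240 239 238 239 239 239 239 239 239]
148 [239 239 240 240 240 240 239 240 238 229 200 167 162 165 163 160 161 162
 158 155 154 156] 158.0 [154 155 153 151 153 155 162 206 235 239 239 239 239 238 239 239 239 240]
149 [239 240 239 239 240 240 240 239 238 229 197 166 163 161 162 162 159 159
 159 157 156 152] 157.0 [155 151 151 153 152 151 163 207 235 238 239 239 240 239 238 238 238 239]
block top edge [(270, 106), (360, 106)]
```

Emit:
{"method": "drive_tool", "body": {
  "increments": [
    {"delta_pos": [-5, 0, -8.7], "turn": 0, "jaw": -1},
    {"delta_pos": [-7.8, 2, 4.5], "turn": 0, "jaw": -1},
    {"delta_pos": [0, 0, 0], "turn": 0, "jaw": -1},
    {"delta_pos": [2, 0, 3.5], "turn": 0, "jaw": -1},
    {"delta_pos": [2, 0, 3.5], "turn": 0, "jaw": -1},
    {"delta_pos": [2, 0, 3.5], "turn": 0, "jaw": -1},
    {"delta_pos": [0, 0, 0], "turn": 0, "jaw": -1},
    {"delta_pos": [0, 0, 0], "turn": 0, "jaw": -1}
  ]
}}

```text
time: 10.42
tool_pos: [0.6253, -0.1864, 0.3608]
tcp_rot: [-2.391, -2.035, 0.001]
wrist_force: [0.6, 0.4, -0.1]
width: 0.274
grip_force: 40.0
```

```bash
python3 -c "
from h import *
rep()
c,T=wrist()
g=c['pixels'].astype(float).mean(2)
for v in range(112,150): print(v,g[v,278:298:2].astype(int),g[v,316:322].mean().round(),g[v,336:354:2].astype(int))
"
```

```text
t 10.42 pos [ 0.6253 -0.1864  0.3608] yawx 80.82 tilt 0.11 F [ 0.6  0.4 -0.1] w 0.274 g 40.0 q [-0.33  0.25  1.7   0.    1.19 -0.17]
F tool [0.5 0.5 0.1] axial up -0.3 n 0.4
112 [240 239 239 239 239 239 239 239 240 240] 240.0 [239 239 239 239 239 238 238 239 238]
113 [239 239 239 239 240 240 239 239 239 239] 239.0 [239 240 239 239 238 238 238 239 239]
114 [239 239 239 240 239 239 240 239 239 239] 240.0 [238 240 239 238 238 239 237 240 239]
115 [241 240 240 239 240 238 239 238 240 239] 239.0 [238 239 238 239 238 238 238 239 239]
116 [239 240 238 238 240 238 239 239 239 239] 239.0 [238 239 239 238 240 238 239 238 238]
117 [239 239 239 239 239 239 239 239 239 239] 239.0 [239 240 239 238 239 239 239 239 238]
118 [238 239 239 239 239 239 239 239 238 239] 240.0 [238 239 238 238 238 238 239 239 239]
119 [239 239 239 239 239 239 239 239 240 239] 239.0 [239 239 240 239 239 239 239 239 240]
120 [239 239 240 240 238 238 239 238 239 239] 239.0 [238 239 238 239 238 239 238 238 239]
121 [239 239 240 239 239 239 240 238 240 240] 240.0 [239 239 239 240 239 239 238 239 239]
122 [239 240 239 239 239 2
[... 1793 characters left out ...]
0 241 237 178 163 165 158] 158.0 [156 152 155 166 234 240 240 238 238]
143 [239 239 238 238 239 235 177 162 161 159] 158.0 [158 153 154 163 233 238 239 238 238]
144 [239 239 239 240 239 237 175 164 159 156] 157.0 [157 151 157 162 232 239 238 238 239]
145 [240 239 239 238 239 235 172 161 160 158] 159.0 [154 150 153 159 228 239 238 240 238]
146 [239 238 239 238 239 230 171 163 162 157] 158.0 [156 153 154 154 223 239 238 238 240]
147 [239 238 238 240 238 228 169 163 161 162] 158.0 [155 153 150 154 219 238 238 238 239]
148 [239 238 238 238 239 228 166 165 161 159] 157.0 [155 154 152 153 213 238 238 238 238]
149 [239 239 239 238 239 224 164 163 158 156] 157.0 [153 151 151 156 214 238 238 238 238]
```

Emit:
{"method": "drive_tool", "body": {
  "increments": [
    {"delta_pos": [4.6, 0, 6.6], "turn": 0, "jaw": -1},
    {"delta_pos": [4.6, 0, 6.6], "turn": 0, "jaw": -1},
    {"delta_pos": [4.6, 0, 6.6], "turn": 0, "jaw": -1},
    {"delta_pos": [0, 0, 0], "turn": 0, "jaw": -1},
    {"delta_pos": [0, 0, 0], "turn": 0, "jaw": -1}
  ]
}}

```text
time: 10.88
tool_pos: [0.6272, -0.1729, 0.3409]
tcp_rot: [-2.391, -2.035, 0.002]
wrist_force: [-0.3, -0.3, -2.4]
width: 0.272
grip_force: 39.7
```

```bash
python3 -c "
from h import *
rep()"
```

```text
t 10.88 pos [ 0.6272 -0.1729  0.3409] yawx 80.81 tilt 0.14 F [-0.3 -0.3 -2.4] w 0.272 g 39.7 q [-0.31  0.26  1.72 -0.    1.16 -0.15]
F tool [-0.4 -0.3  2.4] axial up -1.9 n -1.5
```

Emit:
{"method": "drive_tool", "body": {
  "increments": [
    {"delta_pos": [4.6, 0, 6.6], "turn": 0, "jaw": -1},
    {"delta_pos": [4.6, 0, 6.6], "turn": 0, "jaw": -1},
    {"delta_pos": [4.6, 0, 6.6], "turn": 0, "jaw": -1},
    {"delta_pos": [0, 0, 0], "turn": 0, "jaw": -1},
    {"delta_pos": [0, 0, 0], "turn": 0, "jaw": -1}
  ]
}}

```text
time: 11.3
tool_pos: [0.6294, -0.1593, 0.321]
tcp_rot: [-2.391, -2.035, 0.002]
wrist_force: [-0.6, -1.9, -4.7]
width: 0.276
grip_force: 39.5
```

```bash
python3 -c "
from h import *
rep()"
```

```text
t 11.3 pos [ 0.6294 -0.1593  0.321 ] yawx 80.8 tilt 0.15 F [-0.6 -1.9 -4.7] w 0.276 g 39.5 q [-0.29  0.28  1.75 -0.    1.12 -0.13]
F tool [-1.9 -0.3  4.7] axial up -3.1 n -4.0
```

Emit:
{"method": "drive_tool", "body": {
  "increments": [
    {"delta_pos": [2.85, 0, 6.45], "turn": 0, "jaw": -1},
    {"delta_pos": [2.85, 0, 6.45], "turn": 0, "jaw": -1},
    {"delta_pos": [2, 0, 3.5], "turn": 0, "jaw": -1},
    {"delta_pos": [0, 0, 0], "turn": 0, "jaw": -1},
    {"delta_pos": [0, 0, 0], "turn": 0, "jaw": -1}
  ]
}}

```text
time: 11.72
tool_pos: [0.6312, -0.1518, 0.3062]
tcp_rot: [-2.393, -2.036, -0.001]
wrist_force: [-0.7, -1.0, 0.2]
width: 0.275
grip_force: 40.1
```

```bash
python3 -c "
from h import *
rep()"
```

```text
t 11.72 pos [ 0.6312 -0.1518  0.3062] yawx 80.78 tilt 0.03 F [-0.7 -1.   0.2] w 0.275 g 40.1 q [-0.27  0.29  1.76  0.    1.09 -0.11]
F tool [-1.1 -0.5 -0.2] axial up 0.7 n -0.9
```

Emit:
{"method": "drive_tool", "body": {
  "increments": [
    {"delta_pos": [1, 0, 1.75], "turn": 0, "jaw": -1},
    {"delta_pos": [1, 0, 1.75], "turn": 0, "jaw": -1},
    {"delta_pos": [1, 0, 1.75], "turn": 0, "jaw": -1},
    {"delta_pos": [0, 0, 0], "turn": 0, "jaw": -1},
    {"delta_pos": [0, 0, 0], "turn": 0, "jaw": -1}
  ]
}}

```text
time: 12.13
tool_pos: [0.6313, -0.151, 0.3061]
tcp_rot: [2.39, 2.034, -0.003]
wrist_force: [-11.7, -6.5, 22.5]
width: 0.274
grip_force: 42.9
```

```bash
python3 -c "
from h import *
rep()"
```

```text
t 12.13 pos [ 0.6313 -0.151   0.3061] yawx 80.81 tilt 0.24 F [-11.7  -6.5  22.5] w 0.274 g 42.9 q [-0.27  0.29  1.76 -0.    1.09 -0.11]
F tool [ -8.4 -10.4 -22.5] axial up 23.7 n 4.0
```

Emit:
{"method": "drive_tool", "body": {
  "increments": [
    {"delta_pos": [1.3, 1, 0], "turn": 0, "jaw": -1},
    {"delta_pos": [0, 0, 0], "turn": 0, "jaw": -1},
    {"delta_pos": [0, 0, 0], "turn": 0, "jaw": -1},
    {"delta_pos": [-2, 0, -4], "turn": 0, "jaw": -1},
    {"delta_pos": [0, 0, 0], "turn": 0, "jaw": -1},
    {"delta_pos": [0, 0, 0], "turn": 0, "jaw": -1}
  ]
}}

```text
time: 12.63
tool_pos: [0.6326, -0.151, 0.3064]
tcp_rot: [2.391, 2.034, -0.001]
wrist_force: [-3.5, -4.8, 8.4]
width: 0.272
grip_force: 41.2
```

```bash
python3 - <<'E'
from h import *
rep()
c,T=wrist();g=c["pixels"].astype(float).mean(2)
pickle.dump((c,T),open("w6.pkl","wb"))
print([(v,int(g[v,316:322].mean()),int(g[v,280:284].mean()),int(g[v,300:304].mean())) for v in range(110,250,2)])
# predict collar edges if home, in the fixture model
p=np.load("fix.npy");C,S=np.cos(p[2]),np.sin(p[2]);bx=p[3]-.0475
def Wp(s,n):  # s above mouth along axis
    P=np.array([bx-.5*s+.866*n,-.03,.108+.866*s+.5*n]);return [P[0]*C-P[1]*S+p[0],P[0]*S+P[1]*C+p[1],P[2]]
for sh in(0,.005): print(sh,proj(c,[Wp(0+sh,.008),Wp(.008+sh,.008),Wp(.008+sh,-.008),Wp(.078+sh,.007),Wp(0,.025)]).round(1)[:,1])
E
```

```text
t 12.63 pos [ 0.6326 -0.151   0.3064] yawx 80.79 tilt 0.15 F [-3.5 -4.8  8.4] w 0.272 g 41.2 q [-0.27  0.29  1.76 -0.    1.09 -0.11]
F tool [-5.3 -2.7 -8.4] axial up 9.9 n -0.4
[(110, 205, 205, 205), (112, 204, 205, 204), (114, 205, 206, 206), (116, 204, 205, 205), (118, 205, 205, 206), (120, 204, 205, 206), (122, 204, 206, 206), (124, 205, 205, 206), (126, 204, 205, 205), (128, 204, 205, 204), (130, 205, 205, 205), (132, 204, 204, 206), (134, 204, 205, 204), (136, 205, 204, 206), (138, 205, 206, 204), (140, 204, 205, 204), (142, 204, 205, 205), (144, 205, 206, 204), (146, 204, 205, 205), (148, 204, 204, 204), (150, 205, 205, 206), (152, 204, 205, 205), (154, 204, 205, 204), (156, 204, 205, 204), (158, 204, 204, 204), (160, 203, 206, 205), (162, 204, 204, 204), (164, 204, 206, 204), (166, 216, 215, 216), (168, 237, 237, 237), (170, 238, 238, 238), (172, 238, 238, 238), (174, 238, 239, 238), (176, 238, 238, 238), (178, 238, 238, 238), (180, 238, 237, 238), (182, 238, 239, 238), (184, 238, 238, 237), (186, 238, 238, 238), (188, 230, 232, 230), (190, 117, 129, 116), (192, 105, 102, 103), (194, 110, 109, 110), (196, 132, 134, 133), (198, 151, 156, 154), (200, 131, 136, 133), (202, 93, 132, 107), (204, 96, 128, 93), (206, 103, 127, 100), (208, 103, 126, 98), (210, 102, 125, 98), (212, 100, 127, 98), (214, 100, 151, 99), (216, 116, 155, 96), (218, 128, 152, 87), (220, 97, 141, 84), (222, 94, 58, 65), (224, 94, 40, 64), (226, 87, 39, 64), (228, 64, 41, 62), (230, 62, 43, 62), (232, 62, 43, 61), (234, 60, 42, 63), (236, 61, 42, 61), (238, 61, 42, 61), (240, 59, 41, 59), (242, 59, 42, 60), (244, 58, 41, 58), (246, 59, 43, 58), (248, 58, 45, 59)]
0 [189.2 198.7 215.7 320.2 168.2]
0.005 [195.1 205.1 221.9 332.5 168.2]
```

Emit:
{"method": "drive_tool", "body": {
  "increments": [
    {"delta_pos": [0, 0, 0], "turn": 0, "jaw": 1},
    {"delta_pos": [0, 0, 0], "turn": 0, "jaw": 1},
    {"delta_pos": [0, 0, 0], "turn": 0, "jaw": 1},
    {"delta_pos": [0, 0, 0], "turn": 0, "jaw": 1},
    {"delta_pos": [0, 0, -15], "turn": 0, "jaw": 1},
    {"delta_pos": [0, 0, -30], "turn": 0, "jaw": 1},
    {"delta_pos": [0, 0, -30], "turn": 0, "jaw": 1},
    {"delta_pos": [0, 0, -30], "turn": 0, "jaw": 1}
  ]
}}

```text
time: 13.35
tool_pos: [0.6323, -0.1496, 0.4097]
tcp_rot: [-2.391, -2.035, 0.001]
wrist_force: [-0.2, -0.0, 0.1]
width: 1.001
grip_force: 0.0
```

Emit:
{"method": "drive_tool", "body": {
  "increments": [
    {"delta_pos": [7.2, -36.6, 0], "turn": 0.12, "jaw": 1},
    {"delta_pos": [11.5, -35.5, 0], "turn": 0.12, "jaw": 1},
    {"delta_pos": [15.7, -33.9, 0], "turn": 0.12, "jaw": 1},
    {"delta_pos": [19.6, -31.7, 0], "turn": 0.12, "jaw": 1},
    {"delta_pos": [23.3, -29.2, 0], "turn": 0.12, "jaw": 1},
    {"delta_pos": [0, 0, 0], "turn": 0, "jaw": 1},
    {"delta_pos": [0, 0, 0], "turn": 0, "jaw": 1}
  ]
}}

```text
time: 13.93
tool_pos: [0.5138, -0.0185, 0.4097]
tcp_rot: [-2.883, -1.247, -0.001]
wrist_force: [-0.0, -0.4, -0.6]
width: 1.008
grip_force: 0.0
```

```bash
python3 - <<'E'
from h import *
s,T=pose();show(s,T)
c,T=wrist();pickle.dump((c,T),open("w7.pkl","wb"))
kn=proj(c,[[.4575,-.086,.124],[.4575,-.086,.094]])
print("knob px",kn.round(1),"delta tool to knob",todelta(T,[.4575,-.086,.124]))
g=c["pixels"].astype(float).mean(2)
u,v=kn[0].astype(int)
np.set_printoptions(linewidth=250)
for r in range(v-50,v+50,3): print(r,g[r,u-60:u+60:3].astype(int))
print(u-60)
E
```

```text
t 13.93 pos [ 0.5138 -0.0185  0.4097] yawx 46.78 tilt 0.02 F [-0.  -0.4 -0.6] w 1.008 g 0.0 q [-0.08 -0.05  1.94  0.    1.25  0.67]
knob px [[322.7 278. ]
 [322.2 263.4]] delta tool to knob [-87.9   5.2 285.6]
228 [ 38  31  34  35  34  56 145 148 149 200 244 244 242 221  68  62  63  62  61  61  59  61  62  61  58  61  95 136 158 144 112 119 125 126 115 113 134 144 133 140]
231 [ 31  33  31  32  32  37  78 145 202 243 243 243 243 177  61  62  64  60  68  73  75  72  66  58  57  88 102 172 196 222 140 124 121 120 127 144 146 150 136 134]
234 [ 29  26  31  32  32  33  38 173 242 243 243 241 241 125  58  64 108 183 218 232 236 232 219 168  94  83 108 151 232 230 171 121 146 145 146 148 148 116  53 100]
237 [ 29  31  34  32  34  34  36  47 212 243 242 242 241  99 102 212 244 246 246 244 246 246 246 246 241 208 123 127 161 205 199 222 158 148 149 132  80  34  32  45]
240 [ 31  33  31  35  31  36  33  35  68 234 243 244 240 156 240 246 246 246 246 246 244 245 246 245 246 245 238 137 117 135 226 192 149 144  96  36  31  38  33  33]
243 [ 27  31  29  31  33  32  33  32  37  95 242 244 213 244
[... 3857 characters left out ...]
 24  25  24  26  22  24  21  18]
318 [234 236 234 227 168  39  34  37  39  37  36  34  35  31  35  32  29  28  32  27  25  28  29  30  28  29  26  23  21  23  23  19  29  28  26  26  22  20  25  24]
321 [234 236 236 235 225 223  51  38  36  34  32  38  32  35  30  29  32  29  32  33  32  29  28  25  26  27  28  24  22  27  28  26  25  25  25  27  25  25  22  26]
324 [236 237 237 237 234 229 209  53  36  32  37  36  36  32  34  29  35  30  27  29  30  27  28  28  27  26  27  24  28  23  25  24  26  27  25  21  24  23  20  24]
327 [234 236 236 236 234 234 229 220 102  37  35  34  34  34  29  33  31  28  31  31  29  29  28  26  30  19  23  23  25  26  25  21  21  22  29  27  21  23  19  22]
262
```

```bash
python3 - <<'E'
from h import *
c,T=pickle.load(open("w7.pkl","rb"))
M=np.linalg.inv(c["T"]);f=200/np.tan(np.radians(c["fovy"]/2))
def ray(u,v,z):
    d=M[:3,:3]@np.array([(u-c["cx"])/f,(v-c["cy"])/f,1]);return M[:3,3]+d*(z-M[2,3])/d[2]
g=c["pixels"].astype(float).mean(2)
m=np.zeros_like(g);sub=g[274:294,306:328];pts=[]
for r in range(278,292):
    row=g[r,306:325].copy()
    k=np.argmax(row[:int(325-306-0)]) if r>285 else np.argmax(row[:18])
    pts.append((306+k,r,int(row[k])))
print(pts)
P=np.array([ray(u,v,.124) for u,v,_ in pts]);d=np.polyfit(np.arange(len(P)),P[:,:2],1)[0]
yaw=np.degrees(np.arctan2(d[1],d[0]));print("ends",P[0].round(4),P[-1].round(4),"pointer yaw",yaw.round(1),"theta deg",(yaw-170.83)%360)
s,T=pose();show(s,T);print("delta",todelta(T,[.4575,-.086,.4097]))
# ring centre, z=.088
_,b=cv2.threshold(g[225:300,285:360].astype(np.uint8),200,255,0)
E
```

```text
[(np.int64(322), 278, 236), (np.int64(322), 279, 241), (np.int64(321), 280, 241), (np.int64(320), 281, 241), (np.int64(319), 282, 238), (np.int64(319), 283, 241), (np.int64(318), 284, 241), (np.int64(317), 285, 240), (np.int64(316), 286, 239), (np.int64(316), 287, 241), (np.int64(315), 288, 242), (np.int64(314), 289, 241), (np.int64(313), 290, 237), (np.int64(313), 291, 227)]
ends [ 0.4569 -0.0855  0.124 ] [ 0.4386 -0.0908  0.124 ] pointer yaw -165.7 theta deg 23.48101743910854
t 13.98 pos [ 0.5144 -0.0195  0.4098] yawx 46.73 tilt 0.03 F [0.1 0.1 0.1] w 1.005 g 0.0 q [-0.09 -0.05  1.94 -0.    1.25  0.67]
delta [-87.4   4.1   0.1]
```

Emit:
{"method": "drive_tool", "body": {
  "increments": [
    {"delta_pos": [-29.1, 1.4, 0], "turn": 0, "jaw": 0},
    {"delta_pos": [-29.1, 1.4, 0], "turn": 0, "jaw": 0},
    {"delta_pos": [-29.2, 1.3, 0], "turn": 0, "jaw": 0},
    {"delta_pos": [0, 0, 0], "turn": 0.12, "jaw": 0},
    {"delta_pos": [0, 0, 0], "turn": 0.12, "jaw": 0},
    {"delta_pos": [0, 0, 0], "turn": 0.12, "jaw": 0},
    {"delta_pos": [0, 0, 0], "turn": 0.12, "jaw": 0},
    {"delta_pos": [0, 0, 0], "turn": 0.086, "jaw": 0}
  ]
}}

```text
time: 14.65
tool_pos: [0.4578, -0.088, 0.4097]
tcp_rot: [3.119, 0.376, -0.0]
wrist_force: [0.4, -0.6, 0.8]
width: 0.497
grip_force: 0.0
```

Emit:
{"method": "drive_tool", "body": {
  "increments": [
    {"delta_pos": [0, 0, 20], "turn": 0, "jaw": 0},
    {"delta_pos": [0, 0, 20], "turn": 0, "jaw": 0},
    {"delta_pos": [0, 0, 20], "turn": 0, "jaw": 0},
    {"delta_pos": [0, 0, 0], "turn": 0, "jaw": 0},
    {"delta_pos": [0, 0, 0], "turn": 0, "jaw": 0}
  ]
}}

```text
time: 15.07
tool_pos: [0.4571, -0.0874, 0.3486]
tcp_rot: [-3.117, -0.385, 0.005]
wrist_force: [0.1, 0.1, 0.9]
width: 0.499
grip_force: 0.0
```

```bash
python3 - <<'E'
from h import *
s,T=pose();show(s,T);print("delta",todelta(T,[.4573,-.0859,.273]))
E
```

```text
t 15.07 pos [ 0.4571 -0.0874  0.3486] yawx 14.07 tilt 0.19 F [0.1 0.1 0.9] w 0.499 g 0.0 q [-0.24 -0.09  2.1  -0.    1.14  1.08]
delta [ 0.8 -1.3 75.6]
```

Emit:
{"method": "drive_tool", "body": {
  "increments": [
    {"delta_pos": [0.6, -1.3, 25], "turn": 0, "jaw": 0},
    {"delta_pos": [0, 0, 25], "turn": 0, "jaw": 0},
    {"delta_pos": [0, 0, 25], "turn": 0, "jaw": 0},
    {"delta_pos": [0, 0, 0], "turn": 0, "jaw": 0},
    {"delta_pos": [0, 0, 0], "turn": 0, "jaw": -1},
    {"delta_pos": [0, 0, 0], "turn": 0, "jaw": -1},
    {"delta_pos": [0, 0, 0], "turn": 0, "jaw": -1},
    {"delta_pos": [0, 0, 0], "turn": 0, "jaw": -1}
  ],
  "grip_force": 25
}}

```text
time: 15.73
tool_pos: [0.4588, -0.0854, 0.2773]
tcp_rot: [3.117, 0.385, 0.006]
wrist_force: [-1.2, 0.9, 4.7]
width: 0.132
grip_force: 30.0
```

Emit:
{"method": "drive_tool", "body": {
  "increments": [
    {"delta_pos": [0, 0, 0], "turn": 0, "jaw": -1},
    {"delta_pos": [0, 0, 0], "turn": 0, "jaw": -1},
    {"delta_pos": [0, 0, 0], "turn": 0, "jaw": -1}
  ]
}}

```text
time: 15.98
tool_pos: [0.4588, -0.0854, 0.2773]
tcp_rot: [3.116, 0.385, 0.007]
wrist_force: [-0.9, 0.7, 6.4]
width: 0.135
grip_force: 30.2
```

```bash
python3 - <<'E'
from h import *
s,T=pose();show(s,T)
E
```

```text
t 15.98 pos [ 0.4588 -0.0854  0.2773] yawx 14.1 tilt 0.25 F [-0.9  0.7  6.4] w 0.135 g 30.2 q [-0.24 -0.01  2.17  0.    0.98  1.09]
```

Emit:
{"method": "drive_tool", "body": {
  "increments": [
    {"delta_pos": [0, 0, -3], "turn": 0, "jaw": -1},
    {"delta_pos": [0, 0, 0], "turn": -0.12, "jaw": -1},
    {"delta_pos": [0, 0, 0], "turn": -0.12, "jaw": -1},
    {"delta_pos": [0, 0, 0], "turn": -0.12, "jaw": -1},
    {"delta_pos": [0, 0, 0], "turn": -0.12, "jaw": -1},
    {"delta_pos": [0, 0, 0], "turn": -0.12, "jaw": -1},
    {"delta_pos": [0, 0, 0], "turn": -0.12, "jaw": -1},
    {"delta_pos": [0, 0, 0], "turn": -0.12, "jaw": -1}
  ]
}}

```text
time: 16.65
tool_pos: [0.4582, -0.0849, 0.2775]
tcp_rot: [2.684, 1.63, 0.004]
wrist_force: [5.1, 2.1, -9.4]
width: 0.132
grip_force: 28.0
```

Emit:
{"method": "drive_tool", "body": {
  "increments": [
    {"delta_pos": [0, 0, 0], "turn": -0.12, "jaw": -1},
    {"delta_pos": [0, 0, 0], "turn": -0.12, "jaw": -1},
    {"delta_pos": [0, 0, 0], "turn": -0.084, "jaw": -1},
    {"delta_pos": [0, 0, 0], "turn": 0, "jaw": -1},
    {"delta_pos": [0, 0, 0], "turn": 0, "jaw": -1},
    {"delta_pos": [0, 0, 0], "turn": 0, "jaw": -1}
  ]
}}

```text
time: 17.15
tool_pos: [0.458, -0.0848, 0.2775]
tcp_rot: [2.392, 2.035, 0.003]
wrist_force: [5.5, 1.4, -7.0]
width: 0.132
grip_force: 28.1
```

```bash
python3 - <<'E'
from h import *
s,T=pose();show(s,T)
E
```

```text
t 17.15 pos [ 0.458  -0.0848  0.2775] yawx 80.79 tilt 0.14 F [ 5.5  1.4 -7. ] w 0.132 g 28.1 q [-0.24 -0.02  2.17  0.    0.99 -0.08]
```

Release, rise, and check the pointer numerically.

Emit:
{"method": "drive_tool", "body": {
  "increments": [
    {"delta_pos": [0, 0, 2], "turn": 0, "jaw": 0},
    {"delta_pos": [0, 0, 0], "turn": 0, "jaw": 0},
    {"delta_pos": [0, 0, 0], "turn": 0, "jaw": 0},
    {"delta_pos": [0, 0, -15], "turn": 0, "jaw": 0},
    {"delta_pos": [0, 0, -30], "turn": 0, "jaw": 0},
    {"delta_pos": [0, 0, -35], "turn": 0, "jaw": 0},
    {"delta_pos": [0, 0, -35], "turn": 0, "jaw": 0},
    {"delta_pos": [0, 0, 0], "turn": 0, "jaw": 0}
  ]
}}

```text
time: 17.82
tool_pos: [0.4599, -0.0859, 0.3994]
tcp_rot: [2.384, 2.028, 0.013]
wrist_force: [1.4, -0.8, 0.2]
width: 0.498
grip_force: 0.0
```

Emit:
{"method": "drive_tool", "body": {
  "increments": [
    {"delta_pos": [-30, 0, 0], "turn": 0, "jaw": 0},
    {"delta_pos": [-30, 0, 0], "turn": 0, "jaw": 0},
    {"delta_pos": [-30, 0, 0], "turn": 0, "jaw": 0},
    {"delta_pos": [0, 0, 0], "turn": 0, "jaw": 0},
    {"delta_pos": [0, 0, 0], "turn": 0, "jaw": 0}
  ]
}}

```text
time: 18.23
tool_pos: [0.4428, -0.1752, 0.3911]
tcp_rot: [2.395, 2.032, 0.0]
wrist_force: [-0.2, -0.5, -0.1]
width: 0.502
grip_force: 0.0
```

```bash
python3 - <<'E'
from h import *
s,T=pose();show(s,T)
c,T=wrist();d0=pickle.load(open("c0.pkl","rb"))
np.set_printoptions(linewidth=250)
g=c["pixels"].astype(float).mean(2)
kc=np.array([.4573,-.0859]);best=[]
def on(P): 
    q=proj(c,P);return cv2.remap(g.astype(np.float32),q[:,:1].astype(np.float32),q[:,1:].astype(np.float32),1).mean()
for dx in np.arange(-.004,.0041,.001):
  for dy in np.arange(-.004,.0041,.001):
    for a in range(230,275,1):
      e=np.array([np.cos(np.radians(a)),np.sin(np.radians(a))])
      P=np.array([[*(kc+[dx,dy]+e*r),.124] for r in np.arange(.003,.018,.001)])
      n=np.array([-e[1],e[0],0])*.0035
      best.append((on(P)-(on(P+n)+on(P-n))/2,a,dx,dy))
best.sort(reverse=True);print([tuple(np.round(b,3)) for b in best[:4]],"want yaw",170.8+90)
# scraper & bystanders: compare with start images
for n in("top","scene"):
    i=bot.read_camera(n);
    D=np.abs(i["pixels"].astype(int)-d0[n]["pixels"]).max(2)
    for nm,X in(("narrow",[.4884,.3461,.14]),):
        u,v=proj(d0[n],X)[0].astype(int);print(n,nm,(D[v-12:v+12,u-8:u+8]>60).sum())
    if n=="top": print("petri",(D[125:170,270:318]>60).sum(),"vial",(D[180:196,308:326]>60).sum())
    else: print("petri",(D[168:200,316:362]>60).sum(),"vial",(D[198:225,326:344]>60).sum())
    # wide scraper handle end expected at s=153
    a=np.array([-.0795,-.4935,.866]);m=np.array([.6341,-.1217,.108]);print(n,"handle px",proj(d0[n],m+.06*a),i["pixels"][tuple(proj(d0[n],m+.06*a)[0].astype(int)[::-1])])
E
```

```text
t 18.23 pos [ 0.4428 -0.1752  0.3911] yawx 80.62 tilt 0.03 F [-0.2 -0.5 -0.1] w 0.502 g 0.0 q [-0.43 -0.11  2.03 -0.    1.22 -0.27]
[(np.float64(173.575), np.float64(261.0), np.float64(0.0), np.float64(0.0)), (np.float64(173.531), np.float64(260.0), np.float64(0.0), np.float64(0.0)), (np.float64(173.135), np.float64(260.0), np.float64(0.0), np.float64(-0.001)), (np.float64(173.063), np.float64(261.0), np.float64(0.0), np.float64(0.001))] want yaw 260.8
top narrow 0
petri 0 vial 0
top handle px [[427.4021463  153.70545518]] [155 150 147]
scene narrow 0
petri 0 vial 0
scene handle px [[453.38864465 188.97622178]] [37 38 40]
```

```bash
python3 - <<'E'
from h import *
a=np.array([-.0795,-.4935,.866]);m=np.array([.6341,-.1217,.108]);n=np.array([.1376,.8547,.5])
for nm in("top","scene"):
    i=bot.read_camera(nm);g=i["pixels"].mean(2)
    for o in(.0,.007):
        S=np.arange(-.01,.1,.005);q=proj(i,m+S[:,None]*a+o*n).astype(np.float32)
        print(nm,o,list(zip((S*1000).round().astype(int).tolist(),cv2.remap(g.astype(np.float32),q[:,:1],q[:,1:],1).ravel().astype(int).tolist())))
E
```

```text
top 0.0 [(-10, 194), (-5, 114), (0, 129), (5, 112), (10, 104), (15, 105), (20, 112), (25, 107), (30, 105), (35, 105), (40, 104), (45, 104), (50, 104), (55, 109), (60, 120), (65, 103), (70, 104), (75, 131), (80, 136), (85, 103), (90, 39), (95, 37)]
top 0.007 [(-10, 242), (-5, 235), (0, 141), (5, 115), (10, 128), (15, 103), (20, 105), (25, 135), (30, 148), (35, 106), (40, 105), (45, 104), (50, 104), (55, 104), (60, 115), (65, 157), (70, 123), (75, 103), (80, 113), (85, 143), (90, 123), (95, 56)]
scene 0.0 [(-10, 29), (-5, 28), (0, 29), (5, 35), (10, 43), (15, 38), (20, 33), (25, 33), (30, 34), (35, 41), (40, 64), (45, 71), (50, 47), (55, 40), (60, 51), (65, 81), (70, 103), (75, 107), (80, 106), (85, 94), (90, 65), (95, 71)]
scene 0.007 [(-10, 32), (-5, 32), (0, 32), (5, 33), (10, 33), (15, 34), (20, 35), (25, 33), (30, 31), (35, 32), (40, 31), (45, 34), (50, 34), (55, 34), (60, 33), (65, 34), (70, 35), (75, 37), (80, 43), (85, 48), (90, 71), (95, 114)]
```

```bash
python3 -c "
from h import *
rep();print(bot.finish_job())"
```

```text
t 18.48 pos [ 0.4433 -0.1732  0.3907] yawx 80.86 tilt 0.01 F [-0.1 -0.5  0. ] w 0.501 g 0.0 q [-0.42 -0.11  2.03  0.    1.22 -0.27]
F tool [-0.5  0.  -0. ] axial up 0.3 n -0.4
the job is handed in; nothing more can be done
None
```

I handed the job in at about 18.5 s; the hand-in returned no verdict. By camera check the wide scraper is flush in the wide slot, the knob points at the rib to within about 1°, and the narrow scraper, petri dish and vial have not moved. Because the tool can only turn about its own axis, I gripped the handle across its 24 mm side instead of the suggested 14 mm, so it could be tilted to match the slot.

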